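Re-sleeve the spindle sander and hold its dust hood at the balance point

ROBOT

A 6-joint arm with a two-finger parallel gripper is mounted at the origin on the work surface. World frame = base frame: x ahead of the robot, y to its left, z up, the work surface at z = 0. Lengths are in m, angles in rad, forces in N, time in s.
With the tool pointing down it reaches from about 0.3 to 0.85 m from the base axis. Payload 4.2 kg.
Tool frame: the origin (TCP) lies at the very end of the fingers, on their centre line; the grasp point (between the pads) lies 19 mm behind it; z points along the fingers, y is the line along which they close (so a half turn about z gives the same grasp; the last joint's range is limited). The gripper opens to 91 mm and grips with 3 to 60 N. Pads are 32 mm wide; open, the fingers measure 118 mm over their backs; the gripper's body (76 mm by 178 mm) begins 60 mm behind the grasp point.
Start: joints at [1.226, 0.32, 1.565, -0, 1.257, -0.02], TCP at [0.183, 0.545, 0.214] pointing down, gripper open.
Joint ranges: [-3.11, 3.11], [-0.84, 2.01], [0.21, 2.61], [-1.34, 4.49], [0.05, 2.63], [-2.56, 2.56]. Speed limits (rad/s): [2.57, 2.57, 3.14, 3.14, 3.14, 3.14].

INTERFACE

Orientations are given as a unit quaternion [x, y, z, w].
In Python, from bench import read_state, snapshot, camera_model, job_done gives the robot as it stands. The module is installed in compiled form; this text tells all that it offers.
- The arm moves only by the tool play_rows, never from a script. Its argument "plan" is a list that holds one entry, the list of rows, each a list of 6 numbers: the shift along the tool's x, y, z each as a share of 0.02 m, from -1 to 1, then the turn, a rotation vector about the tool's x, y, z each as a share of 0.1 rad, from -1 to 1. A call has 1 to 8 rows; each row shifts and turns the commanded pose from where the row before left it, along the tool's axes as they then stand; what a row does not reach is not made up. A row lasts 1/12 s, in which the tool goes at most 41.7 mm and 7.16 degrees, less where a joint would pass 70% of its speed; a pose out of reach is approached as far as the arm can. A call with a number of a shift or a turn outside -1 to 1 is refused whole. A call with a gripper value outside its range is refused whole. "claw" is the opening, from 0 (shut) to 1 (fully open), set as the call begins (left out, the last holds). The fingers move at their own pace and stop on an object; "force" is the grip in N (left out, the last holds). Time passes only in rows, so rows that do not move let the fingers close. It gives the time, the measured TCP pose, the force, the opening and the grip force at its end, in the units of the state.
- read_state(): the state, without advancing time (a new reading comes with each control period).
- snapshot(name): name is "scene" or "top" or "wrist"; returns (picture, depth): 480x640x3 uint8, blue, green, red; 480x640 float32, m along the optical axis (not along the pixel's ray), 0 where there is no reading.
- camera_model(name): a dict with "intrinsics" (3x3 intrinsics, pixels), "rvec" (rotation vector, rad) and "tvec" (3), from world to camera coordinates, as OpenCV has them. Camera axes: x right, y down, z forward; pixel columns grow to the right and rows downward; lengths in m; the calibration is good to about 2 mm. A picture is of the moment at which its call begins: read the wrist's pose just before it. camera_model takes no time and is no camera call; for the wrist camera it gives the pose at the moment of the call.
- job_done(): hands the job in; it is judged then, once.
The state is a dict: "t": time; "q": joint angles; "joint_velocities": joint speeds; "joint_torque": joint torques, N m; "tool_pos": TCP position; "tcp_rot": TCP orientation; "ft_force": force on the tool from outside, world axes, zero at the start; "moment": the same for the moment, N m; "grip_width": opening from 0.0 (shut) to 1.0 (fully open); "grip_force": force on a finger pad.
Only numpy, scipy, OpenCV 4.12 (cv2) and the standard library are available. Lean on these libraries where they do the work, as an engineer would, in place of code of your own. Each camera call takes 0.05 s, during which the arm holds its last target. There are 200 camera calls.

TASK

Slide the sanding sleeve that fits the sander's bare rubber drum down over the drum until it is fully home, and let go of it. Then take the dust hood by its handle, swing it forward off its rest to its balance point, where it would fall neither open nor shut, and finish still gripping the handle with the hood held still there, so that I can pin its stay. Do not let the hood drop either way, and leave everything else on the bench where it is.

Things in the scene. Friction and masses are not known exactly. Their poses are not given: they have to be found in the camera images.
- sleeve_38: the sleeve to fit: a stiff brown abrasive tube standing upright on the bench, 38 mm outside diameter, 33 mm bore, 70 mm tall, 35 to 60 g; the middle one of three sleeves of equal height. Origin at the centre of its lower end, z along the tube
- sander: spindle sander let into the bench: grey cast base with a ground aluminium table 226 x 284 mm, its top 30 mm above the bench, motor below the bench. Origin on the bench surface directly under the spindle axis; z up along the spindle; x points from the spindle to the hood's hinge (away from the robot, give or take 15 degrees), y along the hinge
- seat (a point): centre of the top of the spindle's lower flange (36 mm diameter), 36 mm above the bench: the sleeve's lower end rests here when it is fully home. The black rubber drum on the flange is 30 mm in diameter and 73 mm tall, its top edge bevelled 4 mm
- spindle_top (a point): centre of the drum's top face, 109 mm above the bench; an 8 mm threaded stud stands 13 mm higher
- hood (a joint): angle the dust hood has swung forward from its rest: 0 at the start, lying open on its rest, leaning back 10 degrees beyond upright; 1.75 shut flat over the spindle. The hinge turns freely. Balance point 0.84 (48 degrees forward; within 0.01), its centre of mass then 136 mm straight above the hinge; short of that it falls back open, beyond it falls shut. Hood and handle weigh 0.7 to 1.1 kg
- hood_hinge (a point): middle of the hinge axis, 95 mm behind the spindle, 38 mm above the bench; the axis runs along the sander's y. The hood is a grey open-bottomed sheet-metal box, 200 mm deep, 240 mm wide, 120 mm high, hinged at its lower back edge, with a black hose spigot on top and a bar handle on its front panel, which faces up while the hood lies open
- hood_handle: black round bar, 12 mm thick, 116 mm long, parallel to the hinge, on two end posts 90 mm apart. Origin at its middle, 33 mm off the front panel. At hood 1.75 (shut) it is 233 mm in front of the hinge axis and 60 mm above it. x points into the panel, y along the bar, z to the hood's top. At hood 0 the bar is uppermost, 257 mm above the bench; at balance above the spindle, 259 mm above the bench
- sleeve_26: a thinner sleeve, 26 mm outside diameter, 70 mm tall, too small for the drum; origin at its lower end. Leave alone
- sleeve_51: a thicker sleeve, 51 mm outside diameter, 70 mm tall, too loose for the drum; origin at its lower end. Leave alone
- arbor_nut: the spindle's steel washer, 35 mm in diameter, with its nut on top, 12 mm high in all, lying on the bench; origin at its underside. Leave alone
- mallet: carver's turned wooden mallet standing on its head, 92 mm in diameter, 228 mm tall; origin at its underside. Leave alone
- gouge_wide: wide gouge, wooden handle 110 mm and 26 mm thick, blade 120 mm; origin where they meet, at bench level, blade to +x. Leave alone
- gouge_narrow: narrow gouge, the same but with a 9 mm blade. Leave alone
- brush: wooden bench brush lying on the bench. Leave alone
- offcut: thin wooden offcut, 150 x 55 x 18 mm. Leave alone
Mind the look-alikes: they are no part of the job. Leave any red or turquoise look-alike of the sleeve_38 alone.

How it is judged:
By the outcome, as a careful person would: the job done as asked, in the order asked, and still so for the second after the job is handed in, while the arm keeps its last pose, push and grip.
It also fails if it takes over 72 s, if anything falls off the work surface, if the arm or the gripper's body presses on something with over 40 N, if the wrist force passes 120 N, or if a joint passes its speed limit or range.

## Working session

There is one attempt and no reset: what is moved stays moved. The work goes in short steps, Python scripts to look and compute and a tool call to move; the robot and the scene stay as the last step left them, time stands still between calls to the robot, and variables do not carry over. Pictures are saved under pics/ and viewed, at most 10 in all, crops included, and the job is handed in when it is done.

Besides the shell and the picture viewer there is one more tool, called after "Request:" by a JSON object that holds its "name" and its "arguments", one argument or row to a line. play_rows: Moves the arm, as the interface text tells. Shift numbers are shares of 0.02 m and turn numbers shares of 0.1 rad, none past 1 either way. Its arguments: {"type":"object","properties":{"plan":{"type":"array","items":{"type":"array","items":{"type":"array","items":{"type":"number","minimum":-1,"maximum":1}}}},"claw":{"type":"number"},"force":{"type":"number"}},"required":["plan"]}

```bash
mkdir -p pics; cat > h.py <<'E'
import numpy as np, cv2
from scipy.spatial.transform import Rotation as R
from bench import read_state, snapshot, camera_model, job_done
def cam(n):
    m=camera_model(n); Rm=cv2.Rodrigues(np.array(m["rvec"],float))[0]
    return np.array(m["intrinsics"],float),Rm,np.array(m["tvec"],float).ravel()
def ray(c,u,v):
    K,Rm,t=c; d=Rm.T@np.linalg.inv(K)@np.array([u,v,1.]); return -Rm.T@t,d
def onz(c,u,v,z):
    o,d=ray(c,u,v); return o+d*(z-o[2])/d[2]
def pts(c,depth):
    K,Rm,t=c; v,u=np.mgrid[0:480,0:640]
    P=np.stack([(u-K[0,2])/K[0,0]*depth,(v-K[1,2])/K[1,1]*depth,depth],-1)
    return (P-t)@Rm
def proj(c,p):
    K,Rm,t=c; q=K@(Rm@np.array(p)+t); return q[:2]/q[2]
E
python3 - <<'E'
from h import *
for n in ("scene","top"):
    im,d=snapshot(n); c=cam(n); cv2.imwrite(f"pics/{n}1.png",im); np.savez(f"{n}1.npz",im=im,d=d,K=c[0],R=c[1],t=c[2])
    print(n,-c[1].T@c[2],(d>0).mean())
s=read_state(); print(s["t"],s["tool_pos"],s["tcp_rot"],s["ft_force"])
print(R.from_quat(s["tcp_rot"]).as_matrix().round(3))
E
```

```text
scene [ 0.97579504 -0.6311978   0.99404269] 0.996103515625
top [0.28379246 0.02967307 1.62404722] 0.9959928385416666
0.1 [0.18332749 0.5445122  0.21319414] [ 1.61661843e-01  9.86845894e-01 -7.79615388e-04 -1.46103058e-04] [0.54541568 0.44616676 0.0558325 ]
[[-0.948  0.319 -0.001]
 [ 0.319  0.948 -0.001]
 [ 0.    -0.002 -1.   ]]
```

View pics/scene1.png

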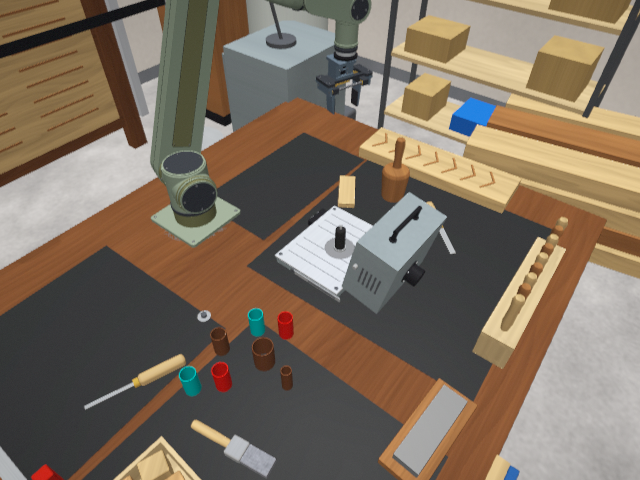

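View pics/top1.png

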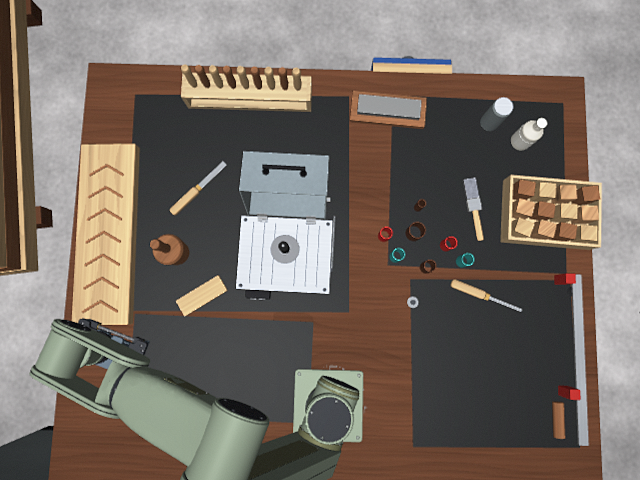

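The scene view shows the sander with its drum at (340,238), the open hood at (400,240) and its handle at (405,225).

Candidates for sleeve_38, by top-view pixel:
- Brown: (420,205) small, (416,231) large, (428,266) middle.
- Red look-alikes: (386,233) and (450,243).
- Turquoise look-alikes: (398,255) and (468,260).

My choice is brown (428,266), which is (220,341) in the scene view. I'll check it by its measured diameter and one crop.

```bash
cat > m1.py <<'E'
from h import *
L={n:np.load(f"{n}1.npz") for n in("top","scene")}
C={n:(L[n]["K"],L[n]["R"],L[n]["t"]) for n in L}
P={n:pts(C[n],L[n]["d"]) for n in L}
def circ(p):
    A=np.c_[2*p[:,:2],np.ones(len(p))]; s=np.linalg.lstsq(A,(p[:,:2]**2).sum(1),rcond=None)[0]
    return s[:2],np.sqrt(s[2]+s[:2]@s[:2])
for n,lst in (("top",[(420,205),(416,231),(428,266),(386,233),(450,243),(398,255),(468,260)]),("scene",[(220,335),(263,345),(287,371)])):
    for u,v in lst:
        r=16; sub=P[n][v-r:v+r,u-r:u+r].reshape(-1,3); im=L[n]["im"][v-r:v+r,u-r:u+r].reshape(-1,3)
        hz=sub[(sub[:,2]>.04)&(sub[:,2]<.09)]; zt=np.percentile(hz[:,2],95); k=hz[hz[:,2]>zt-.006]
        c0=onz(C[n],u,v,.07)[:2]; k=k[np.hypot(*(k[:,:2]-c0).T)<.04]
        e=cv2.minEnclosingCircle(k[:,:2].astype(np.float32)); print(n,(u,v),"ztop",zt.round(4),"enc",np.round(e[0],4),round(e[1]*2,4),len(k))
# sander parts in both views
b,u=[],[]
for n,(x,y,r) in (("top",(284,246,22)),("scene",(340,238,24))):
    sub=P[n][y-r:y+r,x-r:x+r].reshape(-1,3); im=L[n]["im"][y-r:y+r,x-r:x+r].reshape(-1,3).max(1)
    k=sub[(sub[:,2]>.1)&(sub[:,2]<.116)&(im<70)]; e=cv2.minEnclosingCircle(k[:,:2].astype(np.float32)) if len(k) else None
    print(n,"drum top",e,len(k),np.median(k[:,2]),"max",sub[:,2].max())
    tab=sub[(sub[:,2]>.02)&(sub[:,2]<.04)]; print("table z",np.median(tab[:,2]))
# handle
for n,(x0,x1,y0,y1) in (("top",(255,312,158,182)),("scene",(385,425,200,245))):
    sub=P[n][y0:y1,x0:x1].reshape(-1,3); im=L[n]["im"][y0:y1,x0:x1].reshape(-1,3).max(1)
    k=sub[(im<60)&(sub[:,2]>.2)]; print(n,"handle",k[:,2].max(),len(k)); k=k[k[:,2]>np.percentile(k[:,2],97)-.014]
    rc=cv2.minAreaRect((k[:,:2]*1000).astype(np.float32)); print(rc, k.mean(0), np.linalg.svd(k-k.mean(0))[2][0])
# table yaw, in top
im=L["top"]["im"]; Z=P["top"][...,2]; m=((Z>.024)&(Z<.036)); m[:, :220]=0;m[:,350:]=0;m[:200]=0;m[310:]=0
k=P["top"][m&(im.min(2)>150)]; rc=cv2.minAreaRect((k[:,:2]*1000).astype(np.float32)); print("table",rc)
c=np.hstack([cv2.resize(L["top"]["im"][190:290,365:485],None,fx=4,fy=4),cv2.resize(L["scene"]["im"][295:395,180:260],None,fx=4,fy=4)])
cv2.imwrite("pics/crop1.png",c)
E
python3 m1.py
```

```text
top (420, 205) ztop 0.0729 enc [ 0.6137 -0.2635] 0.027 18
top (416, 231) ztop 0.0733 enc [ 0.5298 -0.2508] 0.0509 35
top (428, 266) ztop 0.0728 enc [ 0.4235 -0.2883] 0.0385 29
top (386, 233) ztop 0.0728 enc [ 0.5185 -0.1563] 0.0372 26
top (450, 243) ztop 0.0718 enc [ 0.495  -0.3523] 0.0375 29
top (398, 255) ztop 0.0736 enc [ 0.4546 -0.1942] 0.0377 22
top (468, 260) ztop 0.0729 enc [ 0.445  -0.4022] 0.0396 30
scene (220, 335) ztop 0.0705 enc [ 0.4222 -0.2955] 0.041 78
scene (263, 345) ztop 0.0705 enc [ 0.53   -0.2569] 0.0523 105
scene (287, 371) ztop 0.0708 enc [ 0.6125 -0.2709] 0.0269 50
top drum top ((0.4645569324493408, 0.14933259785175323), 0.014625093899667263) 61 0.10797244939241597 max 1.6240472186782224
table z 0.03040758846154605
scene drum top ((0.46693292260169983, 0.13914288580417633), 0.01548751536756754) 55 0.10689619832028845 max 0.9940426934019249
table z 0.029639100093671322
top handle 0.2694453233722807 211
((661.0196533203125, 143.11691284179688), (111.0718002319336, 12.358963966369629), 88.90507507324219) [0.66073427 0.14478543 0.26178123] [-0.01834057 -0.99980352 -0.00751958]
scene handle 0.9940426934019249 204
((796.1614990234375, -225.36480712890625), (49.58433151245117, 886.23681640625), 20.67325210571289) [0.6659209  0.12236608 0.27027766] [ 0.27252211 -0.71845126  0.63996835]
table ((479.63739013671875, 172.0499725341797), (341.2967834472656, 289.4844970703125), 89.77814483642578)
```

View pics/crop1.png

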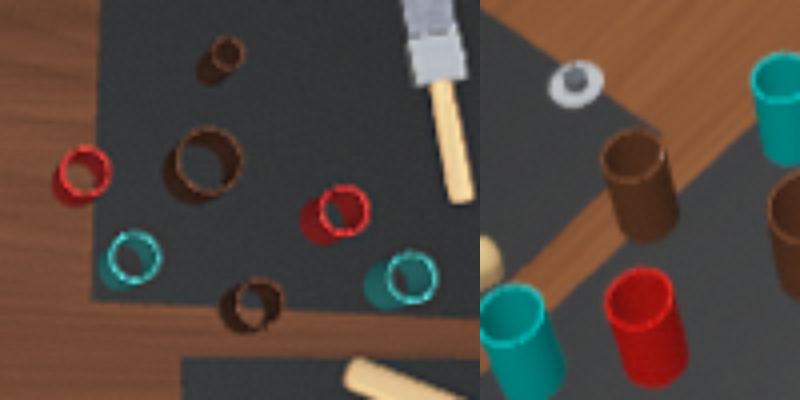

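The crop confirms it: the brown tube at (428,266), with the nut lying near it, measures 38 mm and is the middle of the three browns. The two views differ by about 7 mm, so I'll refine with the wrist camera, looking at the drum on the way.

```bash
cat > go.py <<'E'
from h import *
from scipy.spatial.transform import Slerp
def yawdown(y):  # tool z down, tool y at world yaw y
    ty=np.array([np.cos(y),np.sin(y),0]); tz=np.array([0,0,-1.]); return R.from_matrix(np.c_[np.cross(ty,tz),ty,tz])
def go(wps,cap=.019,rot=.09):
    "wps: list of (pos,Rot or None)"
    s=read_state(); p=np.array(s["tool_pos"]); q=R.from_quat(s["tcp_rot"]); rows=[]
    for P,Q in wps:
        Q=Q or q; P=np.array(P); n=max(1,int(np.ceil(max(np.linalg.norm(P-p)/cap,(q.inv()*Q).magnitude()/rot)))) 
        sl=Slerp([0,1],R.concatenate([q,Q])); p0=p; pq=q
        for i in range(1,n+1):
            a=p0+(P-p0)*i/n; b=sl(i/n)
            rows.append(np.r_[pq.inv().apply(a-p)/.02,(pq.inv()*b).as_rotvec()/.1].round(2)); p,pq=a,b
        q=Q
    for i in range(0,len(rows),8): print([[list(map(float,r)) for r in rows[i:i+8]]])
E
python3 - <<'E'
from go import *
s=read_state(); Rt=R.from_quat(s["tcp_rot"]).as_matrix(); c=cam("wrist"); print("cam in tool",Rt.T@(-c[1].T@c[2]-s["tool_pos"]),"optical in tool",Rt.T@c[1].T@[0,0,1],c[0][0])
go([((.28,.34,.24),yawdown(np.pi/2)),((.40,.145,.26),None)])
E
```

```text
cam in tool [ 0.06599488  0.0003666  -0.16962686] optical in tool [-2.36447292e-01  3.17480273e-04  9.71644265e-01] [370.00323694   0.         318.98832759]
[[[-0.65, -0.68, -0.11, -0.0, -0.0, -0.27], [-0.64, -0.7, -0.11, -0.0, -0.0, -0.27], [-0.62, -0.71, -0.11, -0.0, -0.0, -0.27], [-0.6, -0.73, -0.11, -0.0, -0.0, -0.27], [-0.58, -0.75, -0.11, -0.0, -0.0, -0.27], [-0.56, -0.76, -0.11, -0.0, -0.0, -0.27], [-0.54, -0.78, -0.11, -0.0, -0.0, -0.27], [-0.51, -0.79, -0.11, -0.0, -0.0, -0.27]]]
[[[-0.49, -0.8, -0.11, -0.0, -0.0, -0.27], [-0.47, -0.82, -0.11, -0.0, -0.0, -0.27], [-0.45, -0.83, -0.11, -0.0, -0.0, -0.27], [-0.43, -0.84, -0.11, -0.0, -0.0, -0.27], [-0.46, -0.75, -0.08, 0.0, 0.0, 0.0], [-0.46, -0.75, -0.08, 0.0, 0.0, 0.0], [-0.46, -0.75, -0.08, 0.0, 0.0, 0.0], [-0.46, -0.75, -0.08, 0.0, 0.0, 0.0]]]
[[[-0.46, -0.75, -0.08, 0.0, 0.0, 0.0], [-0.46, -0.75, -0.08, 0.0, 0.0, 0.0], [-0.46, -0.75, -0.08, 0.0, 0.0, 0.0], [-0.46, -0.75, -0.08, 0.0, 0.0, 0.0], [-0.46, -0.75, -0.08, 0.0, 0.0, 0.0], [-0.46, -0.75, -0.08, 0.0, 0.0, 0.0], [-0.46, -0.75, -0.08, 0.0, 0.0, 0.0], [-0.46, -0.75, -0.08, 0.0, 0.0, 0.0]]]
[[[-0.46, -0.75, -0.08, 0.0, 0.0, 0.0]]]
```

Request:
{"name": "play_rows", "arguments": {
  "plan": [
    [[-0.65, -0.7, -0.1, 0, 0, -0.27], [-0.65, -0.7, -0.1, 0, 0, -0.27], [-0.6, -0.7, -0.1, 0, 0, -0.27], [-0.6, -0.75, -0.1, 0, 0, -0.27], [-0.6, -0.75, -0.1, 0, 0, -0.27], [-0.55, -0.75, -0.1, 0, 0, -0.27], [-0.55, -0.8, -0.1, 0, 0, -0.27], [-0.5, -0.8, -0.1, 0, 0, -0.27]]
  ]
}}

```text
t: 0.77
tool_pos: [0.2481, 0.4062, 0.2297]
tcp_rot: [0.054, 0.999, -0.0, -0.0]
ft_force: [0.9, -0.3, 0.4]
grip_width: 1.002
grip_force: 0.0
```

Request:
{"name": "play_rows", "arguments": {
  "plan": [
    [[-0.5, -0.8, -0.1, 0, 0, -0.27], [-0.5, -0.8, -0.1, 0, 0, -0.27], [-0.45, -0.85, -0.1, 0, 0, -0.27], [-0.45, -0.85, -0.1, 0, 0, -0.27], [-0.45, -0.75, -0.1, 0, 0, 0], [-0.45, -0.75, -0.1, 0, 0, 0], [-0.45, -0.75, -0.1, 0, 0, 0], [-0.45, -0.75, -0.1, 0, 0, 0]]
  ]
}}

```text
t: 1.43
tool_pos: [0.3175, 0.2779, 0.2458]
tcp_rot: [0.0, 1.0, -0.0, -0.0]
ft_force: [1.0, 1.0, -0.1]
grip_width: 1.002
grip_force: 0.0
```

Request:
{"name": "play_rows", "arguments": {
  "plan": [
    [[-0.45, -0.75, -0.1, 0, 0, 0], [-0.45, -0.75, -0.1, 0, 0, 0], [-0.45, -0.75, -0.1, 0, 0, 0], [-0.45, -0.75, -0.1, 0, 0, 0], [-0.45, -0.75, -0.1, 0, 0, 0], [-0.45, -0.75, -0.1, 0, 0, 0], [-0.45, -0.75, -0.1, 0, 0, 0], [-0.45, -0.75, 0, 0, 0, 0]]
  ]
}}

```text
t: 2.1
tool_pos: [0.3896, 0.158, 0.26]
tcp_rot: [0.0, 1.0, 0.0, 0.0]
ft_force: [-0.1, 0.7, -0.0]
grip_width: 1.0
grip_force: 0.0
```

Request:
{"name": "play_rows", "arguments": {
  "plan": [
    [[0, 0, 0, 0, 0, 0], [0, 0, 0, 0, 0, 0]]
  ]
}}

```text
t: 2.27
tool_pos: [0.3891, 0.1585, 0.2596]
tcp_rot: [0.001, 1.0, 0.0, -0.0]
ft_force: [0.7, 0.2, -0.6]
grip_width: 0.998
grip_force: 0.0
```

```bash
python3 - <<'E'
from go import *
s=read_state(); c=cam("wrist"); im,d=snapshot("wrist"); cv2.imwrite("pics/w1.png",im); np.savez("w1.npz",im=im,d=d,K=c[0],R=c[1],t=c[2])
print(s["t"],s["tool_pos"],s["q"],proj(c,(.465,.145,.109)))
print(R.from_quat(s["tcp_rot"]).as_matrix().round(3))
E
```

```text
2.2667 [0.38914575 0.15847947 0.25962355] [ 3.58887306e-01  4.29106836e-02  1.79979893e+00  6.23879010e-04
  1.29972274e+00 -1.20929201e+00] [304.15474342 307.00515302]
[[-1.     0.003 -0.001]
 [ 0.003  1.     0.   ]
 [ 0.001  0.    -1.   ]]
```

View pics/w1.png

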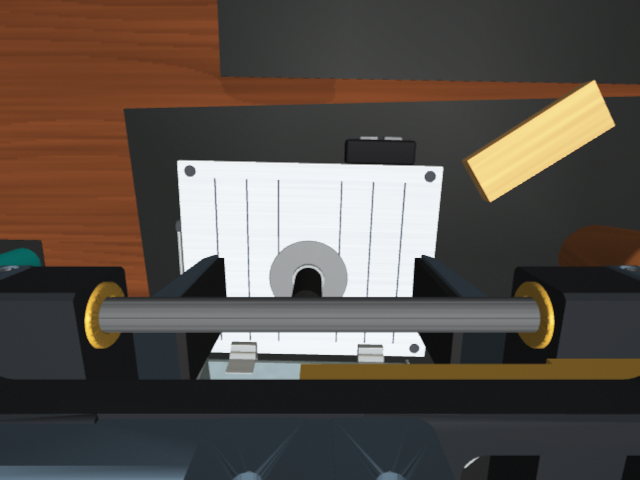

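The wrist view shows the table, with the drum at (307,285) and its top hidden behind the gripper's screw rod. I'll move forward so the top comes clear, and shoot from two places.

Request:
{"name": "play_rows", "arguments": {
  "plan": [
    [[-0.75, -0.1, 0, 0, 0, 0], [-0.75, -0.2, 0, 0, 0, 0], [-0.75, -0.2, 0, 0, 0, 0], [0, 0, 0, 0, 0, 0], [0, 0, 0, 0, 0, 0]]
  ]
}}

```text
t: 2.73
tool_pos: [0.4353, 0.1487, 0.2594]
tcp_rot: [0.001, 1.0, -0.0, -0.001]
ft_force: [-0.3, -0.4, -0.6]
grip_width: 0.997
grip_force: 0.0
```

```bash
cat > shot.py <<'E'
from go import *
import sys
n=sys.argv[1]; s=read_state(); c=cam("wrist"); im,d=snapshot("wrist"); cv2.imwrite(f"pics/{n}.png",im); np.savez(f"{n}.npz",im=im,d=d,K=c[0],R=c[1],t=c[2])
print(s["t"],s["tool_pos"])
E
python3 shot.py w2
```

```text
2.7333 [0.43534104 0.14871611 0.25944467]
```

Request:
{"name": "play_rows", "arguments": {
  "plan": [
    [[-0.75, 0, 0, 0, 0, 0], [-0.75, 0, 0, 0, 0, 0], [0, 0, 0, 0, 0, 0], [0, 0, 0, 0, 0, 0]]
  ]
}}

```text
t: 3.12
tool_pos: [0.4639, 0.1488, 0.2597]
tcp_rot: [0.0, 1.0, -0.0, -0.001]
ft_force: [-0.7, -0.7, -0.5]
grip_width: 0.999
grip_force: 0.0
```

```bash
python3 shot.py w3; python3 - <<'E'
from h import *
a=[cv2.imread(f"pics/{n}.png")[100:330,170:470] for n in("w2","w3")]
cv2.imwrite("pics/crop2.png",np.hstack([cv2.resize(x,None,fx=1.33,fy=1.33) for x in a]))
for n in("w2","w3"):
    L=np.load(n+".npz"); c=(L["K"],L["R"],L["t"]); P=pts(c,L["d"]); g=L["im"].max(2)
    X=P[...,0];Y=P[...,1];Z=P[...,2]
    near=np.hypot(X-.466,Y-.145)<.05
    m=near&(Z>.104)&(Z<.1125); k=P[m]
    print(n,proj(c,(.466,.145,.109)),"drumtop",len(k),k.mean(0) if len(k) else 0,cv2.minEnclosingCircle(k[:,:2].astype(np.float32)) if len(k) else 0,np.median(k[:,2]))
    m=near&(Z>.112)&(Z<.128); k=P[m]; print(" stud",len(k),k.mean(0) if len(k) else 0)
    m=near&(Z>.033)&(Z<.039); k=P[m]; print(" flange",len(k),cv2.minEnclosingCircle(k[:,:2].astype(np.float32)))
    m=near&(Z>.02)&(Z<.04); print(" table z",np.median(Z[m]))
E
```

```text
3.1167 [0.46391586 0.148799   0.25965557]
w2 [314.50982118 260.52740946] drumtop 691 [0.46356822 0.14587643 0.10708317] ((0.46499598026275635, 0.1456759124994278), 0.015023157000541687) 0.10730363938086797
 stud 81 [0.46405993 0.14569756 0.11912752]
 flange 178 ((0.464780330657959, 0.14571046829223633), 0.01793792098760605)
 table z 0.029626568059092088
w3 [314.30038416 229.54946942] drumtop 746 [0.46429381 0.14568572 0.10710058] ((0.46499311923980713, 0.1457589715719223), 0.015047314576804638) 0.10734785431796795
 stud 80 [0.46427228 0.14574712 0.11956402]
 flange 170 ((0.4649193286895752, 0.14575602114200592), 0.01800825446844101)
 table z 0.029613420048706394
```

View pics/crop2.png

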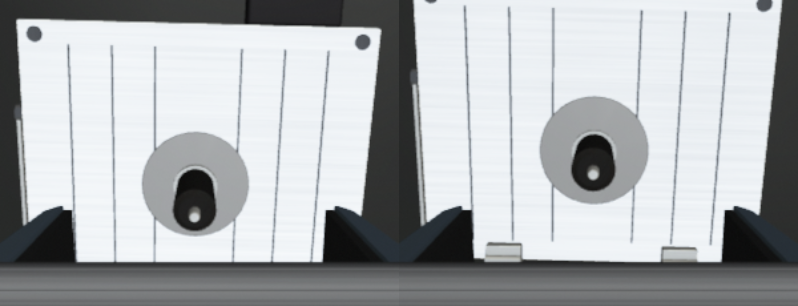

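Both wrist views agree. The drum axis is at (0.465, 0.1457), with its top at about 0.107–0.109, the flange centred the same and the table at 0.030. Next I go to the sleeve in the same orientation.

Request:
{"name": "play_rows", "arguments": {
  "plan": [
    [[0.1, -0.95, 0, 0, 0, 0], [0.1, -0.95, 0, 0, 0, 0], [0.1, -0.95, 0, 0, 0, 0], [0.1, -0.95, 0, 0, 0, 0], [0.1, -0.95, 0, 0, 0, 0], [0.1, -0.95, 0, 0, 0, 0], [0.1, -0.95, 0, 0, 0, 0], [0.1, -0.95, 0, 0, 0, 0]]
  ]
}}

```text
t: 3.83
tool_pos: [0.4468, -0.0037, 0.2601]
tcp_rot: [0.0, 1.0, 0.0, -0.0]
ft_force: [-1.4, 0.3, -0.5]
grip_width: 1.0
grip_force: 0.0
```

Request:
{"name": "play_rows", "arguments": {
  "plan": [
    [[0.1, -0.95, 0, 0, 0, 0], [0.1, -0.95, 0, 0, 0, 0], [0.1, -0.95, 0, 0, 0, 0], [0.1, -0.95, 0, 0, 0, 0], [0.1, -0.95, 0, 0, 0, 0], [0.1, -0.95, 0, 0, 0, 0], [0.1, -0.95, 0, 0, 0, 0], [0.1, -0.95, 0, 0, 0, 0]]
  ]
}}

```text
t: 4.5
tool_pos: [0.4309, -0.1554, 0.2601]
tcp_rot: [0.0, 1.0, 0.0, -0.0]
ft_force: [-0.3, 0.7, -0.4]
grip_width: 1.003
grip_force: 0.0
```

Request:
{"name": "play_rows", "arguments": {
  "plan": [
    [[0.1, -0.95, 0.4, 0, 0, 0], [0.1, -0.95, 0.4, 0, 0, 0], [0.1, -0.95, 0.4, 0, 0, 0], [0.1, -0.95, 0.4, 0, 0, 0], [0.1, -0.95, 0.4, 0, 0, 0], [0.1, -0.95, 0, 0, 0, 0], [0.1, -0.9, 0, 0, 0, 0], [0, 0, 0, 0, 0, 0]]
  ]
}}

```text
t: 5.17
tool_pos: [0.4171, -0.289, 0.2198]
tcp_rot: [0.001, 1.0, -0.0, -0.0]
ft_force: [1.5, -0.1, -0.8]
grip_width: 0.998
grip_force: 0.0
```

Request:
{"name": "play_rows", "arguments": {
  "plan": [
    [[0, 0, 0, 0, 0, 0], [0, 0, 0, 0, 0, 0]]
  ]
}}

```text
t: 5.33
tool_pos: [0.4175, -0.2861, 0.22]
tcp_rot: [0.0, 1.0, 0.001, -0.0]
ft_force: [-0.3, 1.2, 0.1]
grip_width: 1.0
grip_force: 0.0
```

```bash
cat > m2.py <<'E'
from h import *
import sys
L=np.load(sys.argv[1]+".npz"); c=(L["K"],L["R"],L["t"]); P=pts(c,L["d"]); X,Y,Z=P[...,0],P[...,1],P[...,2]
m=(np.hypot(X-.423,Y+.291)<.035)&(Z>.062)&(Z<.076); k=P[m]
print(proj(c,(.423,-.291,.07)),len(k),np.percentile(k[:,2],[5,50,95]),"enc",cv2.minEnclosingCircle(k[:,:2].astype(np.float32)))
b=P[(np.hypot(X-.423,Y+.291)<.06)&(np.abs(Z)<.01)]; print("bench",np.median(b[:,2]))
E
python3 shot.py w4; python3 m2.py w4; python3 -c "
from h import *
s=read_state();print(s['q'],R.from_quat(s['tcp_rot']).as_matrix().round(4))"
```

```text
5.3333 [ 0.41752766 -0.28607611  0.22000708]
[312.85909067 233.20522157] 447 [0.06344978 0.06853729 0.07002424] enc ((0.4226442575454712, -0.29349178075790405), 0.019108140841126442)
bench -0.0006413063330124047
[-6.23529126e-01  2.07434387e-01  1.70558988e+00  6.43232806e-04
  1.22899828e+00 -2.19435501e+00] [[-1.e+00  2.e-04  0.e+00]
 [ 2.e-04  1.e+00  7.e-04]
 [-0.e+00  7.e-04 -1.e+00]]
```

The sleeve is at (0.4226, -0.2935), 38.2 mm across, with its top at about 0.070. I'll align over it, lower part way and check from this second place.

Request:
{"name": "play_rows", "arguments": {
  "plan": [
    [[-0.25, -0.37, 0, 0, 0, 0], [0, 0, 0.7, 0, 0, 0], [0, 0, 0.8, 0, 0, 0], [0, 0, 0, 0, 0, 0], [0, 0, 0, 0, 0, 0]]
  ]
}}

```text
t: 5.8
tool_pos: [0.4229, -0.2941, 0.1896]
tcp_rot: [0.0, 1.0, 0.001, -0.001]
ft_force: [0.6, -0.2, 0.3]
grip_width: 0.999
grip_force: 0.0
```

```bash
python3 shot.py w5; python3 m2.py w5
```

```text
5.8 [ 0.42294613 -0.2941087   0.18957575]
[322.27136134 235.0683571 ] 546 [0.06335767 0.06854316 0.06996637] enc ((0.4225235879421234, -0.2934246063232422), 0.019130228087306023)
bench -0.0006711091045113485
```

Request:
{"name": "play_rows", "arguments": {
  "plan": [
    [[0, 0, 0.98, 0, 0, 0], [0, 0, 0.98, 0, 0, 0], [0, 0, 0.98, 0, 0, 0], [0, 0, 0.98, 0, 0, 0], [0, 0, 0.98, 0, 0, 0], [0, 0, 0.98, 0, 0, 0], [0, 0, 0.98, 0, 0, 0], [0, 0, 0.98, 0, 0, 0]]
  ]
}}

```text
t: 6.52
tool_pos: [0.4241, -0.2953, 0.0335]
tcp_rot: [0.0, 1.0, -0.001, 0.001]
ft_force: [-1.2, -0.4, -0.3]
grip_width: 0.997
grip_force: 0.0
```

Request:
{"name": "play_rows", "arguments": {
  "plan": [
    [[0, 0, 0, 0, 0, 0], [0, 0, 0, 0, 0, 0], [0, 0, 0, 0, 0, 0], [0, 0, 0, 0, 0, 0], [0, 0, 0, 0, 0, 0], [0, 0, 0, 0, 0, 0], [0, 0, 0, 0, 0, 0], [0, 0, 0, 0, 0, 0]]
  ],
  "claw": 0.3,
  "force": 15
}}

```text
t: 7.18
tool_pos: [0.423, -0.2947, 0.0335]
tcp_rot: [0.0, 1.0, -0.0, 0.0]
ft_force: [-0.2, 0.2, -0.2]
grip_width: 0.443
grip_force: 0.0
```

Request:
{"name": "play_rows", "arguments": {
  "plan": [
    [[0, 0, 0, 0, 0, 0], [0, 0, 0, 0, 0, 0], [0, 0, 0, 0, 0, 0], [0, 0, 0, 0, 0, 0], [0, 0, 0, 0, 0, 0]]
  ],
  "claw": 0.3,
  "force": 15
}}

```text
t: 7.6
tool_pos: [0.4231, -0.2947, 0.0333]
tcp_rot: [0.0, 1.0, -0.0, 0.0]
ft_force: [-0.7, 0.1, 2.7]
grip_width: 0.41
grip_force: 15.0
```

Request:
{"name": "play_rows", "arguments": {
  "plan": [
    [[0, 0, -0.3, 0, 0, 0], [0, 0, -0.7, 0, 0, 0], [0, 0, -0.9, 0, 0, 0], [0, 0, -0.9, 0, 0, 0], [0, 0, -0.9, 0, 0, 0], [0, 0, -0.9, 0, 0, 0], [0, 0, -0.9, 0, 0, 0], [0, 0, -0.7, 0, 0, 0]]
  ]
}}

```text
t: 8.27
tool_pos: [0.423, -0.2947, 0.1586]
tcp_rot: [0.0, 1.0, -0.0, 0.0]
ft_force: [0.2, -1.2, -0.2]
grip_width: 0.414
grip_force: 15.0
```

```bash
python3 shot.py w6; python3 - <<'E'
from h import *
L=np.load("w6.npz"); c=(L["K"],L["R"],L["t"]); P=pts(c,L["d"]); X,Y,Z=P[...,0],P[...,1],P[...,2]
print(proj(c,(.4228,-.2947,.195)))
br=(L["im"][...,2].astype(int)-L["im"][...,0]>15)
m=(np.hypot(X-.423,Y+.2947)<.026)&(Z>.12)&(Z<.2)&br; k=P[m]
print(len(k),np.percentile(k[:,2],[5,50,95,99]))
r=k[k[:,2]>.188]; print(len(r),r.min(0),r.max(0),cv2.minEnclosingCircle(r[:,:2].astype(np.float32)))
print("y extent",k[:,1].min(),k[:,1].max(),k[:,1].min()/2+k[:,1].max()/2)
E
```

```text
8.2667 [ 0.42302964 -0.29473852  0.15862821]
[317.91944433 322.75736106]
5609 [0.13047507 0.18241339 0.1945503  0.19518601]
2036 [ 0.40268747 -0.31328815  0.18800475] [ 0.44139552 -0.27555778  0.19999365] ((0.4259088337421417, -0.2941713035106659), 0.023321758955717087)
y extent -0.31330863442350837 -0.27555777609583637 -0.29443320525967237
```

Request:
{"name": "play_rows", "arguments": {
  "plan": [
    [[-0.1, 0.9, -0.5, 0, 0, 0], [-0.1, 0.9, -0.5, 0, 0, 0], [-0.1, 0.9, -0.5, 0, 0, 0], [-0.1, 0.9, 0, 0, 0, 0], [-0.1, 0.9, 0, 0, 0, 0], [-0.1, 0.9, 0, 0, 0, 0], [-0.1, 0.9, 0, 0, 0, 0], [-0.1, 0.9, 0, 0, 0, 0]]
  ]
}}

```text
t: 8.98
tool_pos: [0.4386, -0.1497, 0.1866]
tcp_rot: [0.0, 1.0, 0.0, -0.0]
ft_force: [-0.2, -0.1, -0.4]
grip_width: 0.412
grip_force: 15.0
```

Request:
{"name": "play_rows", "arguments": {
  "plan": [
    [[-0.1, 0.9, 0, 0, 0, 0], [-0.1, 0.9, 0, 0, 0, 0], [-0.1, 0.9, 0, 0, 0, 0], [-0.1, 0.9, 0, 0, 0, 0], [-0.1, 0.9, 0, 0, 0, 0], [-0.1, 0.9, 0, 0, 0, 0], [-0.1, 0.9, 0, 0, 0, 0], [-0.1, 0.9, 0, 0, 0, 0]]
  ]
}}

```text
t: 9.65
tool_pos: [0.4547, -0.0058, 0.1865]
tcp_rot: [0.0, 1.0, 0.0, -0.001]
ft_force: [0.3, 0.2, -0.5]
grip_width: 0.407
grip_force: 15.0
```

Request:
{"name": "play_rows", "arguments": {
  "plan": [
    [[-0.1, 0.9, 0, 0, 0, 0], [-0.1, 0.9, 0, 0, 0, 0], [-0.1, 0.9, 0, 0, 0, 0], [-0.1, 0.9, 0, 0, 0, 0], [0, 0.9, 0, 0, 0, 0], [0, 0.9, 0, 0, 0, 0], [0, 0.9, 0, 0, 0, 0], [0, 0.9, 0, 0, 0, 0]]
  ]
}}

```text
t: 10.32
tool_pos: [0.4628, 0.1381, 0.1865]
tcp_rot: [0.0, 1.0, -0.0, -0.001]
ft_force: [0.8, 0.2, 0.4]
grip_width: 0.409
grip_force: 15.0
```

Request:
{"name": "play_rows", "arguments": {
  "plan": [
    [[0, 0.4, 0, 0, 0, 0], [0, 0, 0, 0, 0, 0], [0, 0, 0, 0, 0, 0], [0, 0, 0, 0, 0, 0]]
  ]
}}

```text
t: 10.65
tool_pos: [0.4631, 0.1446, 0.1869]
tcp_rot: [0.001, 1.0, -0.0, -0.0]
ft_force: [1.3, 0.2, 0.1]
grip_width: 0.408
grip_force: 15.0
```

Alignment is confirmed in hand; the camera bias is only 0.3 mm. I'll fine-align, lower to just above the drum top, then onto it gently.

Request:
{"name": "play_rows", "arguments": {
  "plan": [
    [[-0.11, 0.04, 0.4, 0, 0, 0], [0, 0, 0.7, 0, 0, 0], [0, 0, 0.6, 0, 0, 0], [0, 0, 0.2, 0, 0, 0], [0, 0, 0, 0, 0, 0], [0, 0, 0, 0, 0, 0], [0, 0, 0, 0, 0, 0]]
  ]
}}

```text
t: 11.23
tool_pos: [0.466, 0.1461, 0.1497]
tcp_rot: [0.001, 1.0, 0.0, 0.001]
ft_force: [-0.4, -0.8, -0.6]
grip_width: 0.407
grip_force: 15.0
```

```bash
python3 - <<'E'
from h import *
s=read_state(); print(s["tool_pos"],s["ft_force"],s["moment"])
im,d=snapshot("scene"); c=cam("scene"); u,v=proj(c,(.465,.1457,.12)).astype(int); cv2.imwrite("pics/s2.png",cv2.resize(im[v-50:v+50,u-60:u+60],None,fx=6,fy=6))
E
```

```text
[0.46603639 0.14608769 0.14970384] [-0.37725519 -0.83620087 -0.61090495] [ 0.00527545 -0.0234651  -0.03630555]
```

View pics/s2.png

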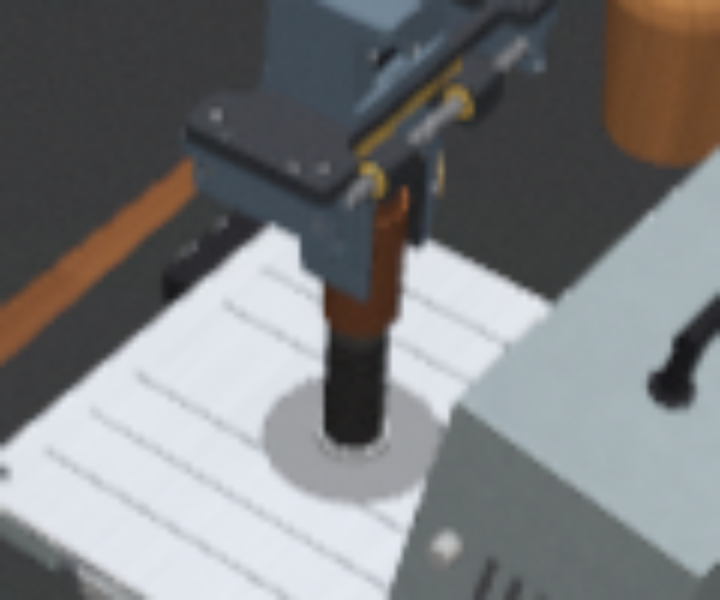

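The sleeve hangs just over the black drum, coaxial with it at about (355,330) in the crop. I'll lower slowly.

Request:
{"name": "play_rows", "arguments": {
  "plan": [
    [[0, 0, 0.1, 0, 0, 0], [0, 0, 0.1, 0, 0, 0], [0, 0, 0.1, 0, 0, 0], [0, 0, 0.1, 0, 0, 0], [0, 0, 0.1, 0, 0, 0], [0, 0, 0.15, 0, 0, 0], [0, 0, 0.15, 0, 0, 0], [0, 0, 0.15, 0, 0, 0]]
  ]
}}

```text
t: 11.95
tool_pos: [0.4654, 0.1462, 0.1298]
tcp_rot: [0.0, 1.0, 0.0, -0.0]
ft_force: [0.4, 0.1, -0.2]
grip_width: 0.414
grip_force: 15.0
```

It is 12 mm onto the drum with no contact force.

Request:
{"name": "play_rows", "arguments": {
  "plan": [
    [[0, 0, 0.3, 0, 0, 0], [0, 0, 0.3, 0, 0, 0], [0, 0, 0.3, 0, 0, 0], [0, 0, 0.3, 0, 0, 0], [0, 0, 0.3, 0, 0, 0], [0, 0, 0.3, 0, 0, 0], [0, 0, 0.3, 0, 0, 0], [0, 0, 0.3, 0, 0, 0]]
  ]
}}

```text
t: 12.62
tool_pos: [0.4655, 0.1462, 0.0815]
tcp_rot: [0.0, 1.0, 0.0, -0.0]
ft_force: [0.9, -0.9, 0.0]
grip_width: 0.408
grip_force: 15.0
```

Request:
{"name": "play_rows", "arguments": {
  "plan": [
    [[0, 0, 0.1, 0, 0, 0], [0, 0, 0.1, 0, 0, 0], [0, 0, 0.1, 0, 0, 0], [0, 0, 0.1, 0, 0, 0], [0, 0, 0.05, 0, 0, 0], [0, 0, 0, 0, 0, 0]]
  ]
}}

```text
t: 13.12
tool_pos: [0.4654, 0.1462, 0.0731]
tcp_rot: [0.0, 1.0, 0.0, -0.0]
ft_force: [-0.3, -0.6, -0.3]
grip_width: 0.41
grip_force: 15.0
```

Request:
{"name": "play_rows", "arguments": {
  "plan": [
    [[0, 0, 0.05, 0, 0, 0], [0, 0, 0.05, 0, 0, 0], [0, 0, 0.05, 0, 0, 0], [0, 0, 0, 0, 0, 0]]
  ]
}}

```text
t: 13.45
tool_pos: [0.4654, 0.1462, 0.07]
tcp_rot: [0.0, 1.0, 0.0, -0.0]
ft_force: [0.2, -1.0, -0.3]
grip_width: 0.412
grip_force: 15.0
```

Request:
{"name": "play_rows", "arguments": {
  "plan": [
    [[0, 0, 0.04, 0, 0, 0], [0, 0, 0, 0, 0, 0]]
  ]
}}

```text
t: 13.62
tool_pos: [0.4656, 0.1462, 0.0694]
tcp_rot: [0.0, 1.0, 0.0, 0.0]
ft_force: [0.3, -1.3, 0.6]
grip_width: 0.41
grip_force: 15.0
```

Request:
{"name": "play_rows", "arguments": {
  "plan": [
    [[0, 0, 0.05, 0, 0, 0], [0, 0, 0, 0, 0, 0], [0, 0, 0, 0, 0, 0]]
  ]
}}

```text
t: 13.87
tool_pos: [0.4657, 0.1463, 0.0692]
tcp_rot: [0.0, 1.0, 0.0, 0.0]
ft_force: [-1.7, -0.2, 6.1]
grip_width: 0.41
grip_force: 15.0
```

Request:
{"name": "play_rows", "arguments": {
  "plan": [
    [[0, 0, 0.05, 0, 0, 0], [0, 0, 0, 0, 0, 0], [0, 0, 0, 0, 0, 0]]
  ]
}}

```text
t: 14.12
tool_pos: [0.4659, 0.1464, 0.069]
tcp_rot: [0.0, 1.0, 0.0, 0.001]
ft_force: [-2.7, -0.7, 11.5]
grip_width: 0.41
grip_force: 15.0
```

Contact comes exactly at the expected seat height, so I'll open and rise.

Request:
{"name": "play_rows", "arguments": {
  "plan": [
    [[0, 0, -0.05, 0, 0, 0], [0, 0, 0, 0, 0, 0], [0, 0, 0, 0, 0, 0], [0, 0, 0, 0, 0, 0], [0, 0, 0, 0, 0, 0], [0, 0, 0, 0, 0, 0]]
  ],
  "claw": 0.7
}}

```text
t: 14.62
tool_pos: [0.4654, 0.1461, 0.0681]
tcp_rot: [0.0, 1.0, -0.0, -0.0]
ft_force: [1.2, 0.3, -0.7]
grip_width: 0.698
grip_force: 0.0
```

Request:
{"name": "play_rows", "arguments": {
  "plan": [
    [[0, 0, -0.3, 0, 0, 0], [0, 0, -0.7, 0, 0, 0], [0, 0, -0.9, 0, 0, 0], [0, 0, -0.9, 0, 0, 0], [0, 0, -0.9, 0, 0, 0], [0, 0, -0.9, 0, 0, 0], [0, 0, -0.9, 0, 0, 0], [0, 0, -0.9, 0, 0, 0]]
  ]
}}

```text
t: 15.28
tool_pos: [0.4653, 0.1461, 0.1977]
tcp_rot: [0.0, 1.0, 0.0, 0.0]
ft_force: [-0.4, -0.4, -1.1]
grip_width: 0.701
grip_force: 0.0
```

Request:
{"name": "play_rows", "arguments": {
  "plan": [
    [[0, 0, -0.9, 0, 0, 0], [0, 0, -0.9, 0, 0, 0], [0, 0, -0.9, 0, 0, 0], [0, 0, -0.9, 0, 0, 0], [0, 0, -0.5, 0, 0, 0], [0, 0, 0, 0, 0, 0], [0, 0, 0, 0, 0, 0]]
  ]
}}

```text
t: 15.87
tool_pos: [0.4654, 0.1461, 0.2783]
tcp_rot: [0.0, 1.0, 0.0, 0.0]
ft_force: [-0.4, 0.9, -1.4]
grip_width: 0.704
grip_force: 0.0
```

```bash
python3 shot.py w7; python3 - <<'E'
from h import *
L=np.load("w7.npz"); c=(L["K"],L["R"],L["t"]); P=pts(c,L["d"]); X,Y,Z=P[...,0],P[...,1],P[...,2]
br=(L["im"][...,2].astype(int)-L["im"][...,0]>15)
k=P[(np.hypot(X-.465,Y-.1457)<.03)&(Z>.09)&(Z<.14)&br]
print(len(k),np.percentile(k[:,2],[50,90,98]),cv2.minEnclosingCircle(k[k[:,2]>.1][:,:2].astype(np.float32)))
k=P[(X>.6)&(Z>.24)&(Z<.3)&(L["im"].max(2)<60)]; print("handle?",len(k))
E
```

```text
15.8667 [0.46536621 0.14611351 0.27831454]
441 [0.1043704  0.10558396 0.10612918] ((0.46509331464767456, 0.14629267156124115), 0.01893281750380993)
handle? 0
```

The sleeve's top is at 0.106 (36 + 70 mm), centred on the spindle, so it is home and released. Now I rise and turn 90° for the handle.

Request:
{"name": "play_rows", "arguments": {
  "plan": [
    [[0, 0, -0.5, 0, 0, 0.98], [0, 0, -0.5, 0, 0, 0.98], [0, 0, -0.5, 0, 0, 0.98], [0, 0, -0.5, 0, 0, 0.98], [0, 0, -0.5, 0, 0, 0.98], [0, 0, -0.5, 0, 0, 0.98], [0, 0, -0.5, 0, 0, 0.98], [0, 0, -0.5, 0, 0, 0.98]]
  ]
}}

```text
t: 16.58
tool_pos: [0.4649, 0.146, 0.3572]
tcp_rot: [0.385, 0.923, -0.001, -0.001]
ft_force: [0.5, 0.2, 0.3]
grip_width: 0.706
grip_force: 0.0
```

Request:
{"name": "play_rows", "arguments": {
  "plan": [
    [[0, 0, -0.3, 0, 0, 0.98], [0, 0, -0.3, 0, 0, 0.98], [0, 0, -0.3, 0, 0, 0.98], [0, 0, -0.3, 0, 0, 0.98], [0, 0, -0.3, 0, 0, 0.98], [0, 0, -0.3, 0, 0, 0.98], [0, 0, -0.3, 0, 0, 0.98], [0, 0, -0.3, 0, 0, 0.98]]
  ]
}}

```text
t: 17.25
tool_pos: [0.4652, 0.1461, 0.405]
tcp_rot: [0.708, 0.706, -0.001, -0.001]
ft_force: [1.1, 0.1, 0.3]
grip_width: 0.705
grip_force: 0.0
```

Request:
{"name": "play_rows", "arguments": {
  "plan": [
    [[0, 0.9, 0, 0, 0, 0], [0, 0.9, 0, 0, 0, 0], [0, 0.9, 0, 0, 0, 0], [0, 0.9, 0, 0, 0, 0], [0, 0.9, 0, 0, 0, 0], [0, 0.9, 0, 0, 0, 0], [0, 0.9, 0, 0, 0, 0], [0, 0.9, 0, 0, 0, 0]]
  ]
}}

```text
t: 17.92
tool_pos: [0.6101, 0.1463, 0.4043]
tcp_rot: [0.706, 0.708, -0.001, -0.001]
ft_force: [-0.5, -0.2, 0.1]
grip_width: 0.703
grip_force: 0.0
```

Request:
{"name": "play_rows", "arguments": {
  "plan": [
    [[0, 0.9, 0, 0, 0, 0], [0, 0.9, 0, 0, 0, 0], [0, 0, 0, 0, 0, 0], [0, 0, 0, 0, 0, 0]]
  ]
}}

```text
t: 18.25
tool_pos: [0.6456, 0.1464, 0.4037]
tcp_rot: [0.706, 0.708, -0.002, -0.001]
ft_force: [-0.4, 1.0, 0.4]
grip_width: 0.699
grip_force: 0.0
```

```bash
python3 shot.py w8; cat > m3.py <<'E'
from h import *
import sys
L=np.load(sys.argv[1]+".npz"); c=(L["K"],L["R"],L["t"]); P=pts(c,L["d"]); X,Y,Z=P[...,0],P[...,1],P[...,2]
m=(np.abs(X-.661)<.05)&(np.abs(Y-.146)<.09)&(Z>.235)&(Z<.275)&(L["im"].max(2)<90)
k=P[m]; print(len(k),k.min(0),k.max(0))
t=k[k[:,2]>np.percentile(k[:,2],99)-.005]; A=np.c_[np.ones(len(t)),t[:,1]-.146]
print("top line x=a+b*y",np.linalg.lstsq(A,t[:,0],rcond=None)[0],"z",np.percentile(t[:,2],[50,99]))
e=k[k[:,2]>np.percentile(k[:,2],99)-.007]; r=cv2.minAreaRect((e[:,:2]*1000).astype(np.float32)); print(r, "pixels u,v",np.argwhere(m).min(0),np.argwhere(m).max(0))
E
python3 m3.py w8; python3 -c "
from h import *
s=read_state();print(s['q'],R.from_quat(s['tcp_rot']).as_matrix().round(4))"
```

```text
18.25 [0.64560915 0.14644296 0.40367914]
1779 [0.64931415 0.08429566 0.23511281] [0.66728397 0.19879439 0.26387041]
top line x=a+b*y [0.66010859 0.02571048] z [0.26070613 0.26279524]
((660.1396484375, 141.3744354248047), (114.40636444091797, 11.90554141998291), 88.76839447021484) pixels u,v [167 323] [296 345]
[2.05810656e-01 4.35231740e-01 9.22528623e-01 2.76104477e-04
 1.78719739e+00 2.03905873e-01] [[-2.0e-03  1.0e+00 -3.3e-03]
 [ 1.0e+00  2.0e-03 -4.0e-04]
 [-4.0e-04 -3.4e-03 -1.0e+00]]
```

View pics/w8.png

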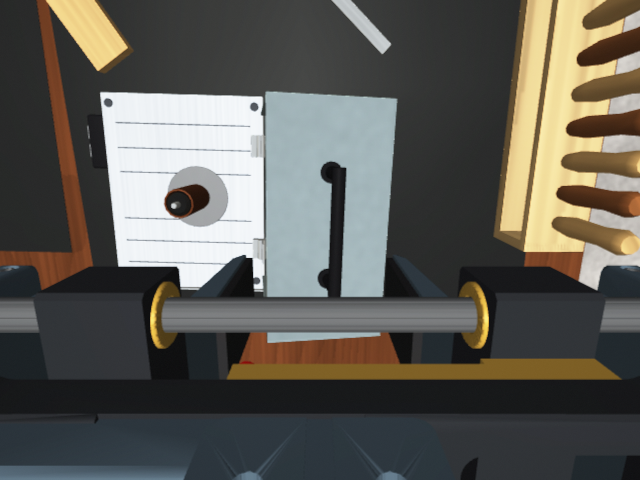

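The handle bar runs from (330,170) downward, partly behind the rod. By depth its centre is (0.660, 0.1414, 0.257), with the hinge yaw about -1.3°, matching the sander geometry. I'll go to the pre-grasp, perpendicular to the panel.

```bash
cat >> go.py <<'E'
YAW=-.0218; EX=np.array([np.cos(YAW),np.sin(YAW),0]); EY=np.array([-np.sin(YAW),np.cos(YAW),0]); EZ=np.array([0,0,1.])
H=np.array([.5600,.1434,.038]); Rr=np.hypot(.233,.060); PH=np.arctan2(.060,.233)
def bar(th): f=PH+1.75-th; return H-EX*Rr*np.cos(f)+EZ*Rr*np.sin(f)
def rot(th,rel=0.):  # tool perpendicular to panel at hood angle th, rel extra tilt
    f=1.75-th+rel; n=-EX*np.cos(f)+EZ*np.sin(f); tz=-n; tx=EY; return R.from_matrix(np.c_[tx,np.cross(tz,tx),tz])
def tcp(th,back=0.,rel=0.): r=rot(th,rel); return bar(th)+r.apply([0,0,.019-back]),r
E
python3 - <<'E'
from go import *
print(bar(0),bar(.84),tcp(0),tcp(.84)[0])
p,r=tcp(0,.07); p[:2]=p[:2]; print(p); go([(p,r)])
E
```

```text
[0.66054659 0.14120774 0.25657396] [0.46439019 0.14548462 0.25877912] (array([0.65716072, 0.14128156, 0.23787823]), Rotation.from_matrix(array([[ 2.17982733e-02,  9.83752141e-01, -1.78203702e-01],
                            [ 9.99762389e-01, -2.14491946e-02,  3.88545624e-03],
                            [-2.77555756e-17, -1.78246056e-01, -9.83985947e-01]]))) [0.47604859 0.14523043 0.24377855]
[0.66963498 0.14100958 0.30675725]
[[[-0.05, 0.21, 0.82, 0.29, 0.0, 0.04], [-0.05, 0.23, 0.81, 0.29, 0.0, 0.04], [-0.04, 0.26, 0.8, 0.29, 0.0, 0.04], [-0.04, 0.28, 0.79, 0.29, 0.0, 0.04], [-0.04, 0.3, 0.79, 0.29, 0.0, 0.04], [-0.04, 0.33, 0.78, 0.29, 0.0, 0.04]]]
```

Request:
{"name": "play_rows", "arguments": {
  "plan": [
    [[-0.05, 0.2, 0.8, 0.29, 0, 0.04], [-0.05, 0.25, 0.8, 0.29, 0, 0.04], [-0.05, 0.25, 0.8, 0.29, 0, 0.04], [-0.05, 0.3, 0.8, 0.29, 0, 0.04], [-0.05, 0.3, 0.8, 0.29, 0, 0.04], [-0.05, 0.3, 0.8, 0.29, 0, 0.04], [0, 0, 0, 0, 0, 0], [0, 0, 0, 0, 0, 0]]
  ],
  "claw": 0.5
}}

```text
t: 18.97
tool_pos: [0.6702, 0.1399, 0.3048]
tcp_rot: [0.712, 0.696, -0.064, -0.063]
ft_force: [-0.0, 0.5, 0.2]
grip_width: 0.504
grip_force: 0.0
```

```bash
python3 shot.py w9; python3 m3.py w9; python3 - <<'E'
from go import *
s=read_state(); print(s["q"],s["tool_pos"]); go([tcp(0)])
Rm=R.from_quat(s["tcp_rot"]).as_matrix(); tz=Rm[:,2]; rad=np.hypot(*s["tool_pos"][:2])
qs=[(.32,1.565,.5745,.2132),(.0429,1.7998,.4202,.2596),(.2074,1.7056,.5061,.22),(.4352,.9225,.6620,.4037)]
A=[];b=[]
for q2,q3,r,z in qs:
    w=q2+q3; A+= [[1,0,np.sin(q2),np.cos(q2),np.sin(w),np.cos(w)],[0,1,np.cos(q2),-np.sin(q2),np.cos(w),-np.sin(w)]]; b+=[r,z]
A=np.array(A); x,res,rk,sv=np.linalg.lstsq(A,np.array(b),rcond=None); print("fit",x.round(4),np.abs(A@x-b).max(),sv)
q2,q3=s["q"][1:3]; w=q2+q3
r=x[0]+x[2]*np.sin(q2)+x[3]*np.cos(q2)+x[4]*np.sin(w)+x[5]*np.cos(w); z=x[1]+x[2]*np.cos(q2)-x[3]*np.sin(q2)+x[4]*np.cos(w)-x[5]*np.sin(w)
print("down-equivalent",r,z,"actual",rad,s["tool_pos"][2],"tilt sum",sum(np.array(s["q"])[[1,2,4]])-np.pi)
E
```

```text
18.9667 [0.67016523 0.1399016  0.3048315 ]
2764 [0.65392193 0.08240846 0.23546224] [0.66750777 0.19872639 0.26316846]
top line x=a+b*y [0.66103595 0.02265615] z [0.26071222 0.26266118]
((660.6807861328125, 140.62228393554688), (116.22976684570312, 11.334054946899414), 88.73918914794922) pixels u,v [163 307] [347 326]
[0.17364543 0.58045133 0.92449148 0.03282758 1.81003908 0.20097661] [0.67024966 0.14011206 0.3070142 ]
[[[0.01, -0.01, 0.88, 0.01, 0.01, -0.0], [0.01, -0.01, 0.88, 0.01, 0.01, -0.0], [0.01, -0.01, 0.88, 0.01, 0.01, -0.0], [0.01, -0.01, 0.88, 0.01, 0.01, -0.0]]]
fit [-2.000e-04 -1.944e-01  5.909e-01  1.500e-03  4.157e-01  2.550e-02] 0.00010636478993275578 [3.42796761 3.42796761 0.48576131 0.48576131 0.1143416  0.1143416 ]
down-equivalent 0.7415916893760726 0.3007258495994053 actual 0.6847379039978337 0.307014195674851 tilt sum 0.17338922931124756
```

The refined bar position, (0.6607, 0.1406, 0.257), agrees with the model, and a kinematic fit shows the balance pose is reachable. I'll descend and grip.

Request:
{"name": "play_rows", "arguments": {
  "plan": [
    [[0, 0, 0.88, 0, 0, 0], [0, 0, 0.88, 0, 0, 0], [0, 0, 0.88, 0, 0, 0], [0, 0, 0.8, 0, 0, 0], [0, 0, 0, 0, 0, 0], [0, 0, 0, 0, 0, 0]]
  ]
}}

```text
t: 19.52
tool_pos: [0.6581, 0.1406, 0.2416]
tcp_rot: [0.712, 0.697, -0.061, -0.061]
ft_force: [-0.3, -0.7, 0.9]
grip_width: 0.503
grip_force: 0.0
```

Request:
{"name": "play_rows", "arguments": {
  "plan": [
    [[0, 0, 0, 0, 0, 0], [0, 0, 0, 0, 0, 0], [0, 0, 0, 0, 0, 0], [0, 0, 0, 0, 0, 0], [0, 0, 0, 0, 0, 0], [0, 0, 0, 0, 0, 0], [0, 0, 0, 0, 0, 0], [0, 0, 0, 0, 0, 0]]
  ],
  "claw": 0,
  "force": 25
}}

```text
t: 20.18
tool_pos: [0.6573, 0.1404, 0.2411]
tcp_rot: [0.712, 0.697, -0.062, -0.062]
ft_force: [-5.6, 0.9, 4.5]
grip_width: 0.124
grip_force: 25.0
```

```bash
python3 - <<'E'
from go import *
s=read_state(); print(s["tool_pos"],tcp(0)[0],s["ft_force"],s["moment"],s["grip_width"],s["grip_force"])
q=R.from_quat(s["tcp_rot"]); print("bar by tool",np.array(s["tool_pos"])-q.apply([0,0,.019]), "rot err",(rot(0).inv()*q).as_rotvec())
# swing rows from th=0 to .84
def rows(t0,t1,n):
    p,a=tcp(t0)
    for t in np.linspace(t0,t1,n+1)[1:]:
        P,b=tcp(t); print(np.r_[a.inv().apply(P-p)/.02,(a.inv()*b).as_rotvec()/.1].round(3)); p,a=P,b
rows(0,.4,8)
E
```

```text
[0.6573471  0.14040435 0.24105712] [0.65716072 0.14128156 0.23787823] [-5.56918948  0.94573299  4.53755749] [-0.14788272  1.0246741  -0.10661265] 0.12383043943307437 24.999741911888123
bar by tool [0.66067727 0.14036908 0.25976296] rot err [-0.00302277 -0.00196444  0.00042003]
[-0.    -0.539 -0.137 -0.5    0.    -0.   ]
[-0.    -0.539 -0.137 -0.5    0.    -0.   ]
[-0.    -0.539 -0.137 -0.5    0.     0.   ]
[ 0.    -0.539 -0.137 -0.5    0.     0.   ]
[-0.    -0.539 -0.137 -0.5    0.     0.   ]
[ 0.    -0.539 -0.137 -0.5    0.    -0.   ]
[-0.    -0.539 -0.137 -0.5   -0.    -0.   ]
[ 0.    -0.539 -0.137 -0.5    0.     0.   ]
```

The bar is gripped, with 11 mm of opening. I'll swing along the hinge arc in steps.

Request:
{"name": "play_rows", "arguments": {
  "plan": [
    [[0, -0.22, -0.06, -0.2, 0, 0], [0, -0.33, -0.08, -0.3, 0, 0], [0, -0.44, -0.11, -0.4, 0, 0], [0, -0.44, -0.11, -0.4, 0, 0], [0, -0.33, -0.08, -0.3, 0, 0], [0, 0, 0, 0, 0, 0]]
  ]
}}

```text
t: 20.68
tool_pos: [0.6237, 0.1413, 0.254]
tcp_rot: [0.715, 0.7, -0.004, -0.003]
ft_force: [1.1, 0.2, -0.6]
grip_width: 0.124
grip_force: 25.0
```

```bash
cat > st.py <<'E'
from go import *
s=read_state(); q=R.from_quat(s["tcp_rot"]); g=np.array(s["tool_pos"])-q.apply([0,0,.019-.003])
# bar point: angle about hinge
v=g-H; th=PH+1.75-np.arctan2(v[2],-(v@EX)); print("t",s["t"],"hood by pos",th,"radius",np.hypot(v[2],v@EX),Rr,"by rot",(rot(0).inv()*q).as_rotvec(),"F",np.array(s["ft_force"]).round(1),"M",np.array(s["moment"]).round(2),"along",v@EY, s["grip_width"])
f=np.array(s["ft_force"]); e=-np.sin(th-PH-1.75); u=PH+1.75-th
tang=-EX*np.sin(u)-EZ*np.cos(u)  # forward tangent
print("tangential",f@tang,"radial",f@(-EX*np.cos(u)+EZ*np.sin(u)))
E
python3 st.py
```

```text
t 20.6833 hood by pos 0.16233760082674076 radius 0.24068625182629058 0.24060133000463652 by rot [-0.16853037 -0.0016106  -0.00031759] F [ 1.1  0.2 -0.6] M [-0.08 -0.28 -0.1 ] along -0.0006531997831652953 0.12423698998073388
tangential -1.1889607233939046 radial -0.28113775329249907
```

Request:
{"name": "play_rows", "arguments": {
  "plan": [
    [[0, -0.33, -0.08, -0.3, 0, 0], [0, -0.44, -0.11, -0.4, 0, 0], [0, -0.44, -0.11, -0.4, 0, 0], [0, -0.44, -0.11, -0.4, 0, 0], [0, -0.44, -0.11, -0.4, 0, 0], [0, -0.44, -0.11, -0.4, 0, 0], [0, -0.33, -0.08, -0.3, 0, 0], [0, -0.22, -0.06, -0.2, 0, 0]]
  ]
}}

```text
t: 21.35
tool_pos: [0.5631, 0.1429, 0.2634]
tcp_rot: [0.708, 0.693, 0.094, 0.097]
ft_force: [0.5, -0.4, 1.9]
grip_width: 0.123
grip_force: 25.0
```

Request:
{"name": "play_rows", "arguments": {
  "plan": [
    [[0, 0, 0, 0, 0, 0], [0, 0, 0, 0, 0, 0]]
  ]
}}

```text
t: 21.52
tool_pos: [0.5636, 0.1429, 0.2633]
tcp_rot: [0.708, 0.693, 0.094, 0.097]
ft_force: [0.7, 0.3, 5.6]
grip_width: 0.125
grip_force: 25.0
```

```bash
python3 st.py; python3 -c "
from h import *
print(read_state()['q'])"
```

```text
t 21.5167 hood by pos 0.43401391620873553 radius 0.24076824494006638 0.24060133000463652 by rot [-4.49330231e-01 -1.02195892e-03 -2.55129323e-04] F [0.7 0.3 5.6] M [-0.06 -0.15 -0.11] along -0.000393208562322808 0.124878716503693
tangential -0.701893203063055 radial 5.582797059414634
[ 0.27398616  0.17125104  1.67231    -0.09129261  1.04119183  0.33140807]
```

Request:
{"name": "play_rows", "arguments": {
  "plan": [
    [[0, -0.33, -0.11, -0.3, 0, 0], [0, -0.44, -0.13, -0.4, 0, 0], [0, -0.44, -0.11, -0.4, 0, 0], [0, -0.44, -0.11, -0.4, 0, 0], [0, -0.44, -0.11, -0.4, 0, 0], [0, -0.44, -0.11, -0.4, 0, 0], [0, -0.33, -0.08, -0.3, 0, 0], [0, -0.22, -0.06, -0.2, 0, 0]]
  ]
}}

```text
t: 22.18
tool_pos: [0.5, 0.1446, 0.2553]
tcp_rot: [0.688, 0.673, 0.19, 0.194]
ft_force: [-0.8, -0.6, 6.4]
grip_width: 0.123
grip_force: 25.0
```

Request:
{"name": "play_rows", "arguments": {
  "plan": [
    [[0, 0, 0, 0, 0, 0], [0, 0, 0, 0, 0, 0]]
  ]
}}

```text
t: 22.35
tool_pos: [0.5004, 0.1446, 0.2554]
tcp_rot: [0.688, 0.673, 0.189, 0.194]
ft_force: [-1.7, 0.3, 6.8]
grip_width: 0.124
grip_force: 25.0
```

```bash
cat > hood.py <<'E'
from go import *
import sys
def ang(n,im,d,c,th):
    P=pts(c,d).reshape(-1,3); ok=(d.ravel()>0)&(im.reshape(-1,3).min(1)>60)
    f=1.75-th; nrm=-EX*np.cos(f)+EZ*np.sin(f); zt=EX*np.sin(f)+EZ*np.cos(f); b=bar(th)-.033*nrm
    v=P-b; k=ok&(np.abs(v@nrm)<.008)&(np.abs(v@EY)<.105)&(np.abs(v@zt)<.045)   # front panel
    X=v[k]
    for _ in range(4):
        A=np.c_[X@zt,X@EY,np.ones(len(X))]; w=np.linalg.lstsq(A,X@nrm,rcond=None)[0]; r=A@w-X@nrm; X=X[np.abs(r)<2.5*r.std()+1e-4]
    # tilt: nrm component slope along zt
    return th+np.arctan(w[0])*1, len(X), w[2], r.std()
if __name__=="__main__":
    th=float(sys.argv[1])
    for n in("top","scene"):
        L=np.load(f"{n}1.npz"); a=ang(n,L["im"],L["d"],(L["K"],L["R"],L["t"]),0.)
        im,d=snapshot(n); cv2.imwrite(f"pics/{n}h_{sys.argv[2]}.png",im); b=ang(n,im,d,cam(n),th); print(n,a,b)
E
python3 st.py; python3 hood.py .73 a
```

```text
t 22.35 hood by pos 0.7175180648382449 radius 0.2408431809574846 0.24060133000463652 by rot [-7.28354063e-01 -9.35721108e-04 -6.75708000e-04] F [-1.7  0.3  6.8] M [-0.08  0.04 -0.11] along -0.00011460567219194516 0.12419775388064234
tangential -0.2893261497093387 radial 7.019677391402477
top (np.float64(0.0024006252433430076), 1957, np.float64(0.0005066062378480298), np.float64(0.002614596262704987)) (np.float64(0.7164801518504387), 1342, np.float64(-0.0009494883143028397), np.float64(0.0025866552425103436))
scene (np.float64(-0.0009940533228171215), 1958, np.float64(-0.0006313450767834878), np.float64(0.0015025092557937158)) (np.float64(0.7152728010541842), 810, np.float64(-0.0011175774221237984), np.float64(0.000752067613628951))
```

Vision and position agree on about 0.716, so 0.124 remains.

Request:
{"name": "play_rows", "arguments": {
  "plan": [
    [[0, -0.22, -0.08, -0.2, 0, 0], [0, -0.33, -0.1, -0.3, 0, 0], [0, -0.33, -0.1, -0.3, 0, 0], [0, -0.22, -0.07, -0.2, 0, 0], [0, -0.15, -0.05, -0.14, 0, 0], [0, -0.11, -0.04, -0.1, 0, 0], [0, 0, 0, 0, 0, 0], [0, 0, 0, 0, 0, 0]]
  ]
}}

```text
t: 23.12
tool_pos: [0.4722, 0.1453, 0.2457]
tcp_rot: [0.675, 0.661, 0.229, 0.235]
ft_force: [-0.0, 3.8, -0.5]
grip_width: 0.125
grip_force: 25.0
```

```bash
python3 st.py; python3 hood.py .84 b; python3 hood.py .84 b2; python3 st.py
```

```text
t 23.1167 hood by pos 0.8488483295303535 radius 0.24093189204030582 0.24060133000463652 by rot [-8.48863374e-01 -1.17961101e-03 -6.09743305e-04] F [-0.   3.8 -0.5] M [0.43 0.42 0.31] along -4.7404061880955244e-05 0.12536693073550473
tangential 0.2792390329247715 radial -0.41534097553464977
top (np.float64(0.0024006252433430076), 1957, np.float64(0.0005066062378480298), np.float64(0.002614596262704987)) (np.float64(0.848272167021527), 1402, np.float64(0.00016896791346574435), np.float64(0.002389472899232538))
scene (np.float64(-0.0009940533228171215), 1958, np.float64(-0.0006313450767834878), np.float64(0.0015025092557937158)) (np.float64(0.8472774506106039), 587, np.float64(0.00024720326252176223), np.float64(0.0005279194920045253))
top (np.float64(0.0024006252433430076), 1957, np.float64(0.0005066062378480298), np.float64(0.002614596262704987)) (np.float64(0.8447233040871944), 1418, np.float64(2.852084818417153e-05), np.float64(0.0023718870965023747))
scene (np.float64(-0.0009940533228171215), 1958, np.float64(-0.0006313450767834878), np.float64(0.0015025092557937158)) (np.float64(0.8469062675638817), 584, np.float64(0.0002985329876451597), np.float64(0.0005182541528969255))
t 23.3167 hood by pos 0.8490957852824523 radius 0.2409652708361856 0.24060133000463652 by rot [-8.49281647e-01 -5.86173184e-04 -4.38875895e-04] F [-0.2  4.7 -1.1] M [0.69 0.41 0.49] along -5.661941165031447e-05 0.12402434928337096
tangential 0.6805949689752707 radial -0.8899531046977481
```

Request:
{"name": "play_rows", "arguments": {
  "plan": [
    [[0, 0.07, 0.02, 0.06, 0, 0], [0, 0, 0, 0, 0, 0], [0, 0, 0, 0, 0, 0], [0, 0, 0, 0, 0, 0]]
  ]
}}

```text
t: 23.65
tool_pos: [0.4735, 0.1452, 0.2462]
tcp_rot: [0.676, 0.661, 0.228, 0.233]
ft_force: [0.5, 5.6, -0.9]
grip_width: 0.126
grip_force: 25.0
```

```bash
python3 st.py; python3 hood.py .84 c; python3 hood.py .84 c2;  python3 -c "
from h import *
print(read_state()['q'],read_state()['joint_torque'])
im=cv2.imread('pics/sceneh_c2.png'); cv2.imwrite('pics/cc.png',cv2.resize(im[100:320,200:480],None,fx=2.7,fy=2.7))"
```

```text
t 23.65 hood by pos 0.8429102729091138 radius 0.2409578113469571 0.24060133000463652 by rot [-8.43295421e-01 -4.42329251e-04 -3.71847095e-04] F [ 0.5  5.6 -0.9] M [0.67 0.43 0.57] along -6.633879246924603e-05 0.1255671255163568
tangential 0.06137620313705311 radial -0.9941082815921
top (np.float64(0.0024006252433430076), 1957, np.float64(0.0005066062378480298), np.float64(0.002614596262704987)) (np.float64(0.8399969733045122), 1397, np.float64(-0.00016112732159878412), np.float64(0.002457131873651179))
scene (np.float64(-0.0009940533228171215), 1958, np.float64(-0.0006313450767834878), np.float64(0.0015025092557937158)) (np.float64(0.8418720730349352), 604, np.float64(-0.00011815761396751726), np.float64(0.0005733487270656474))
top (np.float64(0.0024006252433430076), 1957, np.float64(0.0005066062378480298), np.float64(0.002614596262704987)) (np.float64(0.8402174316406735), 1392, np.float64(-0.0001491480114622889), np.float64(0.0024760279217938947))
scene (np.float64(-0.0009940533228171215), 1958, np.float64(-0.0006313450767834878), np.float64(0.0015025092557937158)) (np.float64(0.8409044251015634), 612, np.float64(-3.205529848362759e-05), np.float64(0.0005384546649532462))
[ 0.47432663 -0.08437716  2.14788445 -0.59103301  0.55489207  0.9207788 ] [ -2.44922206 -19.6206665  -22.61583388  -1.67886849  -0.26440255
  -0.02847867]
```

View pics/cc.png

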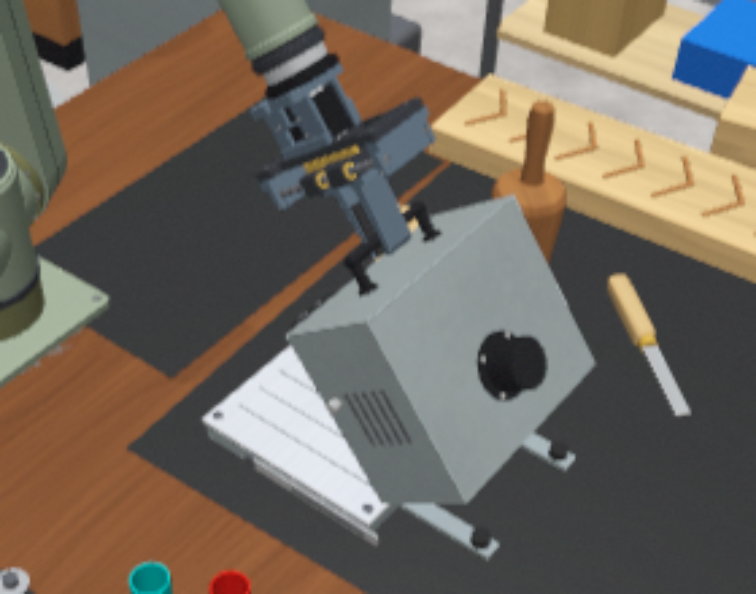

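The crop shows the hood held at about 48° with the gripper clamped on the bar at (395,235) in the crop, and nothing else disturbed. I'll relieve the small sideways load and check that it stays still.

Request:
{"name": "play_rows", "arguments": {
  "plan": [
    [[0.04, 0, 0, 0, 0, 0], [0, 0, 0, 0, 0, 0], [0, 0, 0, 0, 0, 0], [0, 0, 0, 0, 0, 0], [0, 0, 0, 0, 0, 0], [0, 0, 0, 0, 0, 0], [0, 0, 0, 0, 0, 0], [0, 0, 0, 0, 0, 0]]
  ]
}}

```text
t: 24.52
tool_pos: [0.4726, 0.1452, 0.2458]
tcp_rot: [0.676, 0.661, 0.227, 0.233]
ft_force: [1.6, 4.4, -3.1]
grip_width: 0.126
grip_force: 25.0
```

```bash
python3 st.py; python3 hood.py .84 d; python3 - <<'E'
from h import *
L=np.load("top1.npz"); im,_=snapshot("top"); d=np.abs(im.astype(int)-L["im"]).max(2)>60
for n,(u,v) in dict(s26=(420,205),s51=(416,231),r=(386,233),r2=(450,243),t=(398,255),t2=(468,260),nut=(412,302),mallet=(168,250),gw=(197,188),gn=(485,295),brush=(473,210),off=(202,295),home=(428,266)).items(): print(n,d[v-14:v+14,u-14:u+14].sum(),end=' ')
E
```

```text
t 24.5167 hood by pos 0.8467254868183496 radius 0.24095660615316294 0.24060133000463652 by rot [-8.42519974e-01 -2.20359659e-03 -3.38200920e-04] F [ 1.6  4.4 -3.1] M [0.49 0.57 0.39] along -7.538401308655263e-05 0.12559550935753788
tangential -0.1286355506518757 radial -3.4372800944354203
top (np.float64(0.0024006252433430076), 1957, np.float64(0.0005066062378480298), np.float64(0.002614596262704987)) (np.float64(0.8440595036467762), 1399, np.float64(4.361500716987114e-05), np.float64(0.002498694620267144))
scene (np.float64(-0.0009940533228171215), 1958, np.float64(-0.0006313450767834878), np.float64(0.0015025092557937158)) (np.float64(0.8458976901271613), 595, np.float64(0.00020207736616806565), np.float64(0.0005505120750827205))
s26 0 s51 0 r 0 r2 0 t 0 t2 0 nut 0 mallet 0 gw 0 gn 0 brush 0 off 0 home 34
```

Request:
{"name": "play_rows", "arguments": {
  "plan": [
    [[0, 0.05, 0.03, 0.03, 0, 0], [0, 0, 0, 0, 0, 0], [0, 0, 0, 0, 0, 0], [0, 0, 0, 0, 0, 0]]
  ]
}}

```text
t: 25.0
tool_pos: [0.474, 0.1452, 0.2464]
tcp_rot: [0.676, 0.662, 0.226, 0.233]
ft_force: [1.6, 3.8, -3.6]
grip_width: 0.126
grip_force: 25.0
```

```bash
python3 st.py; python3 hood.py .84 e
```

```text
t 25.0 hood by pos 0.8402646172222954 radius 0.24095337538576134 0.24060133000463652 by rot [-8.40342527e-01 -2.06721280e-03 -2.59937457e-04] F [ 1.6  3.8 -3.6] M [0.39 0.53 0.3 ] along -6.926983353353544e-05 0.12556684412391983
tangential 0.07245064500326714 radial -3.910382833098188
top (np.float64(0.0024006252433430076), 1957, np.float64(0.0005066062378480298), np.float64(0.002614596262704987)) (np.float64(0.836430888827517), 1385, np.float64(-0.00024226024000976665), np.float64(0.0023912127229672943))
scene (np.float64(-0.0009940533228171215), 1958, np.float64(-0.0006313450767834878), np.float64(0.0015025092557937158)) (np.float64(0.8390426538080205), 601, np.float64(-0.00023865907249852195), np.float64(0.0005560736334662287))
```

Request:
{"name": "play_rows", "arguments": {
  "plan": [
    [[0, 0, 0, 0, 0, 0], [0, 0, 0, 0, 0, 0], [0, 0, 0, 0, 0, 0], [0, 0, 0, 0, 0, 0], [0, 0, 0, 0, 0, 0], [0, 0, 0, 0, 0, 0], [0, 0, 0, 0, 0, 0], [0, 0, 0, 0, 0, 0]]
  ]
}}

```text
t: 25.77
tool_pos: [0.4739, 0.1452, 0.2464]
tcp_rot: [0.676, 0.662, 0.226, 0.233]
ft_force: [-0.3, 2.8, -1.1]
grip_width: 0.125
grip_force: 25.0
```

```bash
python3 st.py; python3 hood.py .84 f
```

```text
t 25.7667 hood by pos 0.84061193654994 radius 0.24095614772057083 0.24060133000463652 by rot [-8.40284867e-01 -2.08625936e-03 -4.24817515e-04] F [-0.3  2.8 -1.1] M [0.32 0.52 0.2 ] along -4.43812328140762e-05 0.1253952790615653
tangential 0.8079859912364291 radial -0.8320676326233073
top (np.float64(0.0024006252433430076), 1957, np.float64(0.0005066062378480298), np.float64(0.002614596262704987)) (np.float64(0.8377326283381491), 1374, np.float64(-0.00043279997470426585), np.float64(0.002423173779608849))
scene (np.float64(-0.0009940533228171215), 1958, np.float64(-0.0006313450767834878), np.float64(0.0015025092557937158)) (np.float64(0.8404648128384544), 599, np.float64(-0.00023465736923099093), np.float64(0.0005163911386294866))
```

The hood is steady at 0.84 with almost no load on the wrist, so I'm handing in.

```bash
python3 -c "
from h import *
print(job_done())"
```

```text
the job is handed in; nothing more can be done
None
```

Job handed in at about 26 s: the 38 mm sleeve is fully home on the drum and released, the hood is held still by its handle at about 0.84 rad (its balance point), and nothing else I checked on the bench had moved.

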